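# Raise a well plate out of its thermal block with the cam lever and hold it up

## Robot

A 6-joint arm with a two-finger parallel gripper is mounted at the origin on a cart in front of the work surface, level with it; the furniture and walls round the work are solid. World frame = base frame: x ahead of the robot, y to its left, z up, the work surface at z = 0. Lengths are in m, angles in rad, forces in N, time in s.
With the tool pointing down it reaches from about 0.375 to 0.825 m from the base axis. Payload 5.5 kg.
Tool frame: the origin (TCP) lies on the centre line of the jaws, within the pads' length; the fingertips stand 11 mm ahead of it and the grasp point (between the pads) lies 8 mm behind it; z points along the fingers, y is the line along which they close (so a half turn about z gives the same grasp; the last joint's range is limited). The gripper opens to 85 mm and grips with 20 to 120 N. Pads are 22 mm wide; open, the fingers measure 114 mm over their backs; the gripper's body (76 mm by 85 mm) begins 54 mm behind the grasp point. The pads swing forward as they close: fully open they stand 13 mm farther back than shut.
Start: joints at [1.296, 0.314, -0.047, 1.21, 0, 1.571], TCP at [0.163, 0.577, 0.242] pointing down, gripper open.
Joint ranges: [-2.67, 2.67], [-0.69, 1.73], [-1.03, 1.25], [-2.08, 2.16], [-1.42, 1.45], [-3.14, 3.14]. Speed limits (rad/s): [2.39, 2.39, 3.01, 3.14, 3.14, 3.14].

## Interface

Orientations are given as a unit quaternion [w, x, y, z].
In Python, from workcell import env gives the robot as it stands.
- The arm moves only by the tool nudge_tcp, called after ">>>" as name(argument=value, ...) on one line, values as JSON. Schema: {"type":"object","properties":{"segments":{"type":"object","properties":{"ticks":{"type":"array","items":{"type":"array","items":{"type":"number"},"minItems":7,"maxItems":7},"minItems":1,"maxItems":8}},"additionalProperties":false,"required":["ticks"]},"force":{"type":"number"},"only":{"type":"string"},"quiet":{"type":"boolean"},"lines":{"type":"string"}},"required":["segments"],"additionalProperties":false}. segments is an object whose key "ticks" holds a list of rows, 1 to 8 of them, each of 7 numbers: the finger opening in m, then dx, dy, dz in m, then a rotation vector rx, ry, rz in rad; each row is the pose to reach, as a shift and turn from the pose commanded when the call began, along the tool's axes at that moment; what a row does not reach only later rows make up. A row lasts 1/8 s, in which the tool goes at most 0.0625 m and 0.188 rad, less where a joint would pass 70% of its speed; a pose out of reach is approached as far as the arm can. The fingers move at their own pace and stop on an object; force is the grip in N (left out, the last holds). Time passes only in rows, so rows that do not move let the fingers close. The tool returns the time, the measured TCP pose, the force, the opening and the grip force at its end. only (a regular expression) keeps the lines of the reply that match it, lines (a string "A,B") keeps lines A to B, and quiet returns only ok. Input that does not fit is refused with a message, and nothing moves.
- env.get_obs(): the state, without advancing time (a new reading comes with each control period).
- env.capture(name): name is "scene" or "top"; returns a dict with "img" (480x640x3 uint8, red, green, blue), "vertical_fov" (degrees; the focal length in pixels is half the picture's height over the tangent of half this angle, whatever the lens; pixels are square), "cx", "cy" (the principal point, pixels), "T" (4x4, takes a point from camera to world coordinates). Camera axes: x right, y up, looking along -z (the intrinsics and any distortion apply to the point x, -y, -z); pixel columns grow to the right and rows downward; lengths in m; the calibration is good to about 2 mm. A picture is of the moment at which its call begins. There is no depth.
- env.finish_job(): hands the job in; it is judged then, once.
The state is a dict: "clock": time; "joints": joint angles; "joint_velocities": joint speeds; "joint_efforts": joint torques, N m; "eef_pos": TCP position; "tool_rot": TCP orientation; "wrist_force": force on the tool from outside, world axes, zero at the start; "moment": the same for the moment, N m; "gripper_width": finger opening in m; "grasp_force": force on a finger pad.
Only numpy, scipy, OpenCV 4.12 (cv2) and the standard library are available. Lean on these libraries where they do the work, as an engineer would, in place of code of your own. Each camera call takes 0.05 s, during which the arm holds its last target. There are 200 camera calls.

## Task

The 96-well plate has to come out of its thermal block: first slide the upright knob of the transport-lock bolt on the block's front deck left to its end stop, so that the bolt no longer bars the lever. Then take the lever on the right side by its black hand grip and swing it up until the cam lifts the plate to its highest, the lever standing straight up (not well past it, or the cam lets the plate down again). The lever springs back if let go, so finish while still holding the grip there, the plate raised and level for a colleague to take; do not touch the plate, and leave the timer, pen and beaker where they are.

Things in the scene. Friction and masses are not known exactly. Their poses are not given: they have to be found in the camera images.
- plate_block: Grey thermal block for one plate, fixed, 150 (x) x 170 (y) mm. Origin: on the bench under its centre; own x points to its back, y to its left, z up; turned up to 0.3 rad. Its front, with the low deck (45 mm high, x -85 to -40), faces the robot; housing behind 52 mm high; side walls at y -85 and +85. Bolt on the deck, lever on the right side.
- lock_slide (a joint): Transport lock, m: 0 = locked, 0.030 = end stop, unlocked. Grows as the knob slides to the block's left (+y). Starts at 0 to 0.008; drag about 2 N, stays where left. Its steel bolt, 8 mm round, 55 mm above the bench, sticks out over the lever arm and keeps the lever down until the slide is past about 0.021.
- lock_knob (a point): Middle of the bolt's upright black knob, 78 mm above the bench: round head 18 mm across, 26 mm tall (65 to 91 mm above the bench) on a 10 mm stem, at block x -62 mm; slides along block y. The bolt's guide eyes beside it reach up to 63 mm, the plate behind it (from block x -31 mm) up to 72 mm.
- cam_lever (a joint): Turn of lever and cam, rad: 0 = rest, lever pointing to the block's front, 4 degrees above level; grows as it swings up and over to the back; 1.50 = straight up, highest lift; hard stop at 2.2, where the plate is partly down again. A spring drives it back to 0 (0.12 N m at rest, 0.30 N m at 1.5: about 3 N at the grip).
- lever_grip: The lever's black hand grip: round sleeve 19 mm across, 56 mm long, along block y, sticking out to the right; it spins freely, so a gripper can keep pointing down during the swing. Origin: its middle, 100 mm from the lever's axis; at rest 43 mm above the bench at block (-88, -133) mm. Own y lies along the sleeve. The lever arm, 7 mm thick, is 34 mm to the left of the middle.
- lever_axis (a point): Point on the lever's hinge axis (parallel to the block's y, 36 mm above the bench) level with the middle of the hand grip: the centre of the grip's 100 mm arc, at block (12, -133) mm. At highest lift the grip is straight above it, 136 mm over the bench.
- plate_lift (a joint): Height of the plate carriage above its lowest position, in m, driven by the cam: 0 at lever 0, highest about 0.0117 at lever 1.50, falling again beyond.
- plate_seat (a point): Centre of the carriage's upper face on which the plate rests, 57 mm above the bench when down; corner locators 6 mm high stand round the plate with about 2 mm play.
- well_plate: The beige 96-well plate lying loose on the carriage, 128 (along the block's y) x 86 x 15 mm; origin at the centre of its underside. Not to be touched.
- lab_timer: Bystander: bench timer 66 x 66 x 18 mm, lying in front of the block; origin under its centre.
- pen: Bystander: dark blue marker pen 126 mm long, 12 mm thick, lying to the left of the block; origin at its end nearer the block.
- cup: Bystander: glass beaker 45 mm across, 59 mm high, standing behind the block; origin under its centre.

How it is judged:
On the way, in this order (a step that is already met when the one before it is completed fails the run):
1. the transport-lock bolt is slid to its end stop, the lever still down (value of joint lock_slide above 0.027 m and value of joint cam_lever below 0.3 rad), for 0.2 s.
2. the lever is held by its hand grip at the cam's highest lift (value of joint cam_lever between 1.3 and 1.7 rad and value of joint plate_lift above 0.0105 m and contact force between the fingers and lever_grip above 1 N), for 0.5 s.
At the end, for the whole second after the job is handed in: The fingers hold the lever's hand grip (contact over 1 N) with the lever within 0.2 rad of straight up (1.50) and still, the carriage at least 10.5 mm up, the lock slide beyond 27 of its 30 mm, and the plate lying level on the carriage (within 4 mm of its seat's centre, tilt under 0.04 rad) (all of step 2 and velocity of joint cam_lever between -0.1 and 0.1 rad/s and value of joint lock_slide above 0.027 m and horizontal distance between well_plate and plate_seat below 0.004 m and z of well_plate in the frame of plate_seat below 0.003 m and angle between well_plate's own z axis and vertical below 0.04 rad); the arm keeps its last pose, push and grip.
It fails at once if the robot touches the well plate (contact force between any of the fingers, the arm and well_plate above 0.5 N).
It fails at once if the lever is swung well past the top (beyond 1.85 rad) (value of joint cam_lever above 1.85 rad).
It fails at once if timer, pen or beaker is moved more than 20 mm (distance of any of lab_timer, pen, cup from where it was at the start of the episode above 0.02 m).
It also fails if it takes over 48 s, if anything falls off the work surface, if the arm or the gripper's body presses on something with over 40 N, if the wrist force passes 120 N, or if a joint passes its speed limit or range.

## Working session

There is one attempt and no reset: what is moved stays moved. The work goes in short steps, Python scripts to look and compute and a tool call to move; the robot and the scene stay as the last step left them, time stands still between calls to the robot, and variables do not carry over. Pictures are saved under pics/ and viewed, at most 10 in all, crops included, and the job is handed in when it is done.

```bash
ls; mkdir -p pics
```

Run:
```python
from workcell import env
import cv2
for n in("scene","top"):
    c=env.capture(n); cv2.imwrite(f"pics/{n}0.png",c["img"][:,:,::-1])
    print({k:v for k,v in c.items() if k!="img"})
print(env.get_obs())
```

```text
pics
workcell.py
{'vertical_fov': 51.33263324236102, 'cx': 319.6631430764038, 'cy': 237.6855142544237, 'T': array([[-0.59003234,  0.37167186, -0.71674393, -0.07175332],
       [-0.80693901, -0.30079357,  0.50830372,  0.53388559],
       [-0.02666978,  0.87828427,  0.47739445,  0.50121322],
       [ 0.        ,  0.        ,  0.        ,  1.        ]])}
{'vertical_fov': 56.3520846879421, 'cx': 318.5089323237516, 'cy': 234.54948767506446, 'T': array([[-0.02947906,  0.98664073, -0.16022186,  0.41707595],
       [-0.99920972, -0.03336326, -0.02160623,  0.0970696 ],
       [-0.02666311,  0.15945831,  0.98684453,  0.90410791],
       [ 0.        ,  0.        ,  0.        ,  1.        ]])}
{'clock': 0.1, 'joints': array([ 1.29599601e+00,  3.14179041e-01, -4.79571443e-02,  1.21017510e+00,
        3.63800189e-05,  1.57080546e+00]), 'joint_velocities': array([ 0.00072852, -0.00071046,  0.00195061,  0.00055044,  0.00092081,
        0.0001163 ]), 'joint_efforts': array([-1.05046297e-04, -5.40768349e+01,  3.40541303e+01,  1.12066543e-02,
       -8.73914871e-06,  8.56399538e-06]), 'eef_pos': array([0.16267088, 0.57702696, 0.24151614]), 'tool_rot': array([-1.21765620e-04,  1.36972741e-01,  9.90574527e-01, -7.47848459e-04]), 'wrist_force': array([ 0.72391224,  0.40681922, -0.89020973]), 'moment': array([-0.02798901,  0.00318564, -0.03990718]), 'grasp_force': 0.0, 'gripper_width': 0.08535455618595969}
```

View pics/scene0.png

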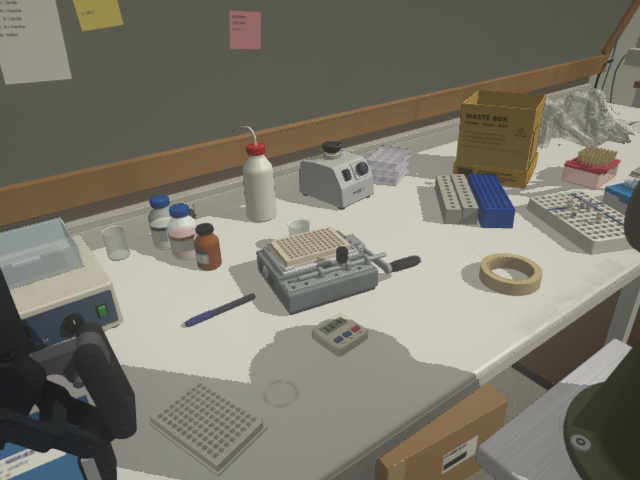

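View pics/top0.png

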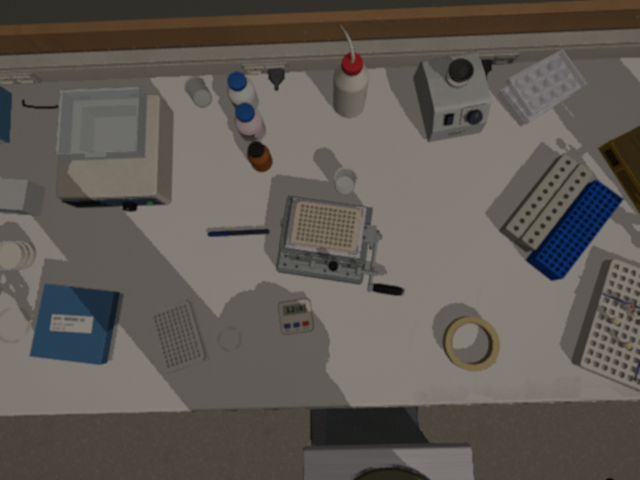

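The scene view shows the knob at about (342,256) and the grip at (405,264). In the top view the knob is at (333,266), the grip at (389,290), and the beige plate is centred near (326,226). Next I'll segment them.

Create h.py:
```python
import numpy as np, cv2
from workcell import env
def ray(c,u,v):
    f=c["img"].shape[0]/2/np.tan(np.radians(c["vertical_fov"])/2)
    d=c["T"][:3,:3]@np.array([(u-c["cx"])/f,-(v-c["cy"])/f,-1]); return c["T"][:3,3],d/np.linalg.norm(d)
def plane(c,u,v,z):
    o,d=ray(c,u,v); return o+d*(z-o[2])/d[2]
def tri(c1,p1,c2,p2):
    (a,d),(b,e)=ray(c1,*p1),ray(c2,*p2)
    s=np.linalg.lstsq(np.c_[d,-e],b-a,rcond=None)[0]; P,Q=a+d*s[0],b+e*s[1]
    return (P+Q)/2,np.linalg.norm(P-Q)
def blobs(img,box,lo=0,hi=45,amin=20):
    x0,y0,x1,y1=box; m=(img[y0:y1,x0:x1].max(2)<hi).astype(np.uint8)
    n,l,s,ce=cv2.connectedComponentsWithStats(m)
    out=[]
    for i in range(1,n):
        if s[i,4]>=amin:
            pts=np.argwhere(l==i)[:,::-1].astype(np.float32)+[x0,y0]
            out.append((ce[i]+[x0,y0],s[i,4],cv2.minAreaRect(pts.astype(np.float32))))
    return out
```

Run:
```python
from h import *
s,t=env.capture("scene"),env.capture("top")
for n,c,b in(("scene",s,(320,235,430,280)),("top",t,(310,250,410,305))):
    for hi in(40,60):
        for o in blobs(c["img"],b,hi=hi): print(n,hi,o[0].round(1),o[1],np.round(o[2][0],1),np.round(o[2][1],1),round(o[2][2],1))
# plate
hsv=cv2.cvtColor(t["img"],cv2.COLOR_RGB2HSV); print(hsv[226,326],hsv[250,400],hsv[209,300],t["img"][205,310])
a=cv2.resize(t["img"][180:310,265:425],None,fx=4.9,fy=4.5,interpolation=2)
a=cv2.resize(t["img"][185:305,265:425],(800,600),interpolation=2)
cv2.imwrite("pics/ctop.png",a[:,:,::-1])
a=cv2.resize(s["img"][215:320,250:430],(800,467),interpolation=2)
cv2.imwrite("pics/cscene.png",a[:,:,::-1])
```

```text
top 40 [332.8 265.4] 71 [333.  265.5] [9. 8.] 90.0
top 40 [387.1 289.1] 218 [387.5 289.1] [29.   7.8] 8.7
top 60 [329.5 261. ] 184 [328.5 259. ] [24.7 12. ] 45.0
top 60 [352.  260.6] 20 [352.  260.5] [6. 3.] -0.0
top 60 [387.1 289. ] 243 [387.3 289.1] [29.9  8.5] 8.7
[ 19  58 119] [ 18  24 130] [ 18  59 113] [120 109  92]
```

View pics/ctop.png

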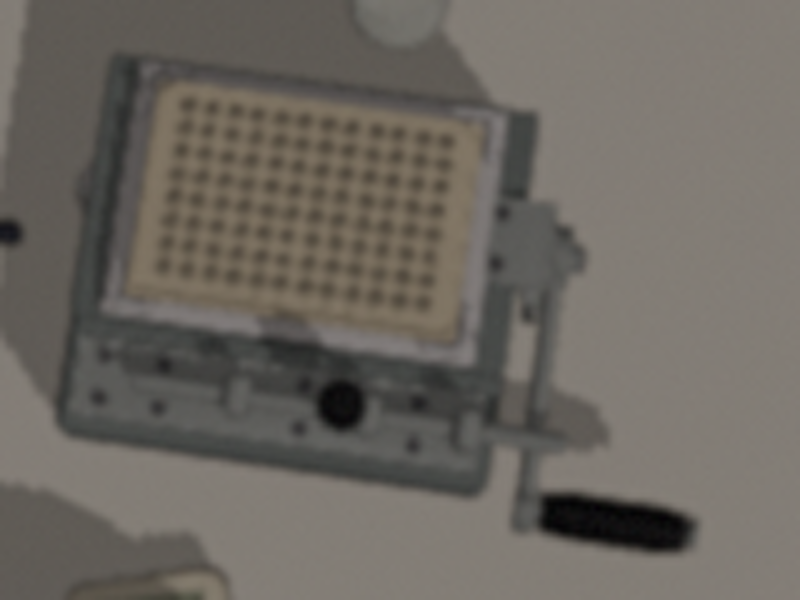

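View pics/cscene.png

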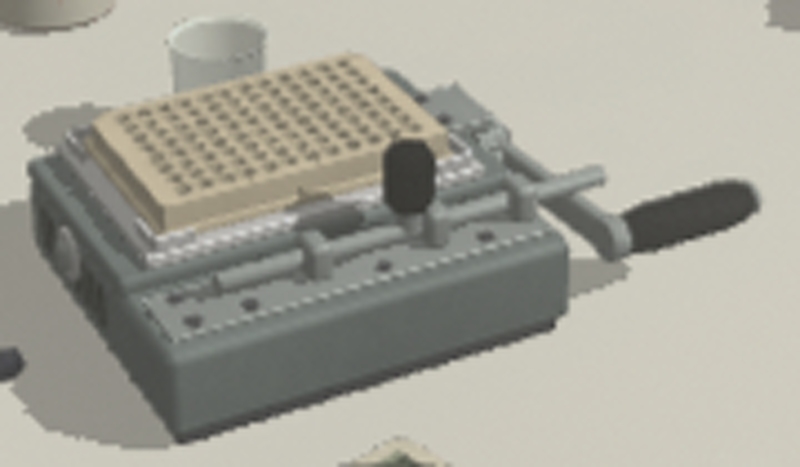

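The crops show the knob head at top (333,265) and scene (342,255), the grip sleeve at top (387,289) and scene (405,264), and the block turned roughly 7°. Next step is to triangulate these and get the yaw.

Run:
```python
from h import *
s,t=env.capture("scene"),env.capture("top")
bs=blobs(s["img"],(330,240,425,275),hi=85); print([(o[0].round(1),o[1]) for o in bs])
h=cv2.cvtColor(t["img"],cv2.COLOR_RGB2HSV); m=((h[...,1]>45)&(h[...,0]<28)&(h[...,2]>75)).astype(np.uint8); m[:195]=0;m[265:]=0;m[:,:275]=0;m[:,380:]=0
m=cv2.morphologyEx(m,cv2.MORPH_CLOSE,np.ones((5,5)))
cn=max(cv2.findContours(m,0,2)[0],key=cv2.contourArea)[:,0]
w=np.array([plane(t,*p,.072)[:2] for p in cn],np.float32)
r=cv2.minAreaRect(w*1000); print("plate",r)
print("grip plane",plane(t,387.2,289.1,.043),"knob",plane(t,332.9,265.4,.088))
g=[plane(t,387.3+14*k*np.cos(np.radians(8.7)),289.1+14*k*np.sin(np.radians(8.7)),.043) for k in(-1,1)]; d=g[0]-g[1]; print("grip len",np.linalg.norm(d),"yaw",np.arctan2(-d[0],d[1]))
print("tri grip",tri(s,(405.3,263.6),t,(387.2,289.1)),"knob",tri(s,(342,254.8),t,(332.9,265)))
for o in bs: print(tri(s,o[0],t,(387.2,289.1) if o[0][0]>370 else (332.9,265)))
```

```text
[(array([341.7, 254.6]), np.int32(162)), (array([404.5, 263.3]), np.int32(256))]
plate ((567.3693237304688, 101.59183502197266), (124.75056457519531, 83.69791412353516), 79.72798156738281)
grip plane [ 0.44739816 -0.01161649  0.043     ] knob [0.49171731 0.09037633 0.088     ]
grip len 0.05287700607478232 yaw -0.18248057693743383
tri grip (array([ 0.44643105, -0.01253569,  0.04352445]), np.float64(0.0027296896634460954)) knob (array([0.49293645, 0.08971865, 0.07768779]), np.float64(0.001433022925650799))
(array([0.49304397, 0.08988917, 0.07806383]), np.float64(0.000994263147615378))
(array([ 0.44687597, -0.01197158,  0.04416258]), np.float64(0.0013875405003473894))
```

Add to h.py:
```python
from scipy.spatial.transform import Rotation as R
YAW=-0.18; O=np.array([.5574,.1031])
bx=np.array([np.cos(YAW),np.sin(YAW),0]); by=np.array([-np.sin(YAW),np.cos(YAW),0])
def B(x,y,z): return np.r_[O,0]+bx*x+by*y+[0,0,z]
def delta(p,ydir=None):
    o=env.get_obs(); q=R.from_quat(np.roll(o["tool_rot"],-1)); print("t",o["clock"],"at",o["eef_pos"].round(4),"d",q.inv().apply(p-o["eef_pos"]).round(4),end=" ")
    if ydir is not None:
        c=[]
        for y in(ydir,-ydir):
            z=np.array([0,0,-1.]); c.append((q.inv()*R.from_matrix(np.c_[np.cross(y,z),y,z])).as_rotvec().round(4))
        print("rot",c,end=" ")
    print()
```

```bash
python3 -c "
from h import *
k=np.array([.493,.0898,0]); delta(k+[0,0,.16],by); delta(k+[0,0,.081],by)
print(B(12,0,0)*0+B(.012,-.133,.036))"
```

>>> nudge_tcp(segments={"ticks": [[0.085,-0.04,-0.034,0,0,0,-0.05],[0.06,-0.085,-0.072,0,0,0,-0.0948],[0.045,-0.13,-0.11,0,0,0,-0.0948],[0.045,-0.175,-0.148,0,0,0,-0.0948],[0.045,-0.22,-0.186,0.01,0,0,-0.0948],[0.045,-0.265,-0.224,0.02,0,0,-0.0948],[0.045,-0.31,-0.262,0.03,0,0,-0.0948],[0.045,-0.355,-0.3,0.04,0,0,-0.0948]]})

```text
clock: 1.3
eef_pos: [0.424, 0.1908, 0.2023]
tool_rot: [0.0, 0.09, 0.996, 0.0]
wrist_force: [0.5, 0.2, 0.3]
gripper_width: 0.0447
grasp_force: 0.0
```

```bash
python3 -c "
from h import *
k=np.array([.493,.0898,0]); delta(k+[0,0,.16],by)"
```

```text
t 1.3 at [0.424  0.1908 0.2023] d [-0.0859 -0.0871  0.0423] rot [array([0.0006, 0.0008, 0.0002]), array([-1.3000e-03,  1.0000e-03, -3.1414e+00])]
```

>>> nudge_tcp(segments={"ticks": [[0.045,-0.035,-0.035,0.01,0,0,0],[0.045,-0.07,-0.07,0.03,0,0,0],[0.045,-0.0859,-0.0871,0.0423,0,0,0],[0.045,-0.0859,-0.0871,0.0423,0,0,0],[0.045,-0.0859,-0.0871,0.0423,0,0,0]]})

```text
clock: 1.92
eef_pos: [0.4917, 0.0918, 0.1603]
tool_rot: [-0.0, 0.09, 0.996, 0.0]
wrist_force: [-0.1, 0.2, -0.8]
gripper_width: 0.0455
grasp_force: 0.0
```

Run:
```python
from h import *
k=np.array([.493,.0898,0]); delta(k+[0,0,.081],by)
a=env.capture("scene")["img"][180:300,270:430]
cv2.imwrite("pics/c2.png",cv2.resize(a,(800,600),interpolation=2)[:,:,::-1])
```

```text
t 1.925 at [0.4917 0.0918 0.1603] d [-0.0016 -0.0018  0.0793] rot [array([ 0.0004, -0.0002,  0.0001]), array([ 4.0000e-04,  6.0000e-04, -3.1415e+00])]
```

View pics/c2.png

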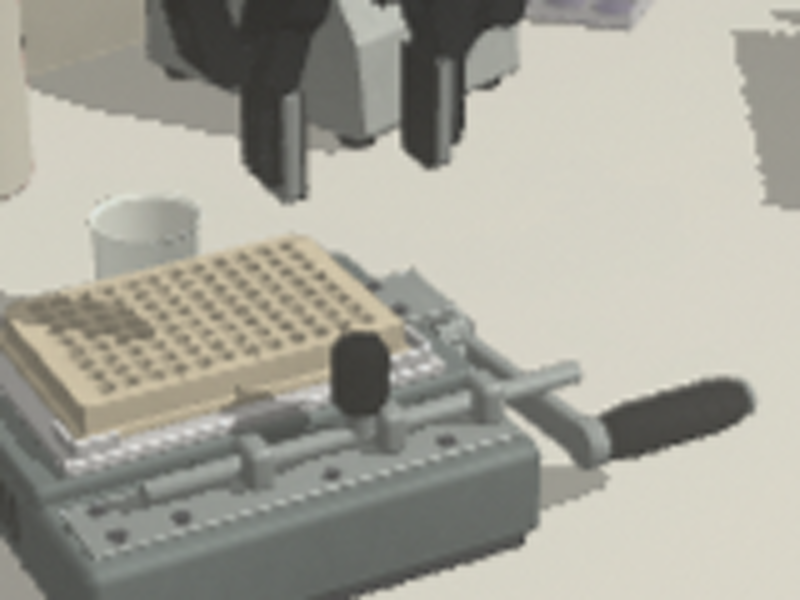

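The fingers straddle the knob along the bolt line with clearance, so I can descend and close lightly.

>>> nudge_tcp(segments={"ticks": [[0.045,-0.0016,-0.0018,0.03,0,0,0],[0.045,-0.0016,-0.0018,0.06,0,0,0],[0.045,-0.0016,-0.0018,0.079,0,0,0],[0.03,-0.0016,-0.0018,0.079,0,0,0],[0.015,-0.0016,-0.0018,0.079,0,0,0],[0.015,-0.0016,-0.0018,0.079,0,0,0],[0.015,-0.0016,-0.0018,0.079,0,0,0]]}, force=20)

```text
clock: 2.85
eef_pos: [0.4935, 0.09, 0.0819]
tool_rot: [0.0, 0.09, 0.996, 0.001]
wrist_force: [-3.4, 3.6, 3.7]
gripper_width: 0.0169
grasp_force: 20.6
```

>>> nudge_tcp(segments={"ticks": [[0.015,0,0.006,0,0,0,0],[0.015,0,0.012,0,0,0,0],[0.015,0,0.018,0,0,0,0],[0.015,0,0.023,0,0,0,0],[0.015,0,0.028,0,0,0,0],[0.015,0,0.028,0,0,0,0]]})

```text
clock: 3.6
eef_pos: [0.4984, 0.1169, 0.0819]
tool_rot: [0.0, 0.09, 0.996, -0.0]
wrist_force: [-3.7, 0.0, 6.8]
gripper_width: 0.0172
grasp_force: 20.8
```

>>> nudge_tcp(segments={"ticks": [[0.015,0,0.002,0,0,0,0],[0.015,0,0.004,0,0,0,0],[0.015,0,0.004,0,0,0,0]]})

```text
clock: 3.98
eef_pos: [0.4989, 0.1197, 0.0819]
tool_rot: [0.0, 0.09, 0.996, -0.001]
wrist_force: [-5.2, -3.2, 8.9]
gripper_width: 0.0168
grasp_force: 21.0
```

Run:
```python
from h import *
delta(np.array([.4930,.0898,.08]))
s=env.capture("scene"); a=s["img"][200:320,270:430]
cv2.imwrite("pics/c3.png",cv2.resize(a,(800,600),interpolation=2)[:,:,::-1])
```

```text
t 3.975 at [0.4989 0.1197 0.0819] d [ 0.0004 -0.0305  0.0019]
```

View pics/c3.png

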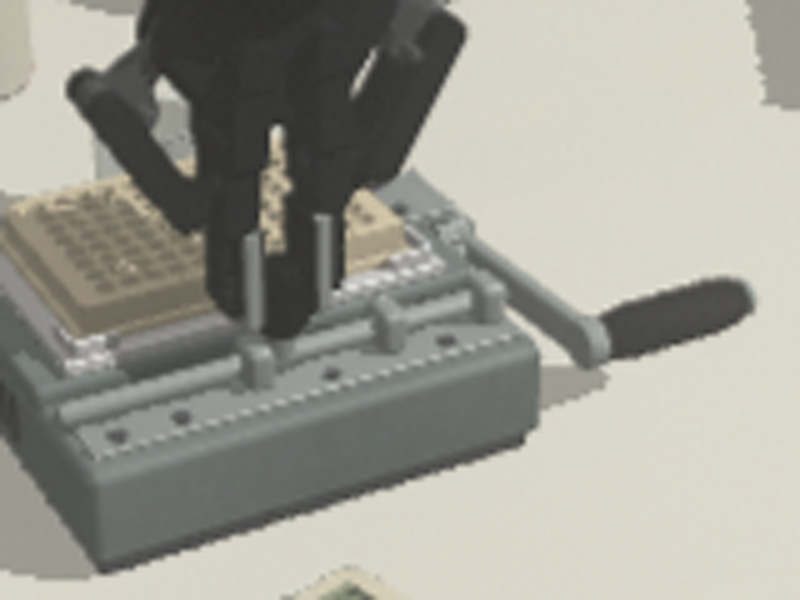

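The bolt end has left the lever and the knob stem is close to the left guide eye. I'll push a few mm more to confirm the stop by force.

>>> nudge_tcp(segments={"ticks": [[0.015,0,0.003,0,0,0,0],[0.015,0,0.005,0,0,0,0],[0.015,0,0.005,0,0,0,0],[0.015,0,0.005,0,0,0,0]]})

```text
clock: 4.53
eef_pos: [0.4989, 0.1202, 0.0818]
tool_rot: [0.0, 0.091, 0.996, -0.006]
wrist_force: [-7.1, -17.4, 14.6]
gripper_width: 0.0171
grasp_force: 22.1
```

The stop is confirmed: force rises with no travel. Now relieve, open and lift.

>>> nudge_tcp(segments={"ticks": [[0.015,0,-0.004,0,0,0,0],[0.015,0,-0.004,0,0,0,0],[0.045,0,-0.004,0,0,0,0],[0.045,0,-0.004,0,0,0,0],[0.045,0,-0.004,0,0,0,0],[0.045,0,-0.004,-0.03,0,0,0],[0.045,0,-0.004,-0.08,0,0,0],[0.045,0,-0.004,-0.09,0,0,0]]})

```text
clock: 5.52
eef_pos: [0.5014, 0.1224, 0.1743]
tool_rot: [0.003, 0.09, 0.996, 0.001]
wrist_force: [0.4, 1.0, -0.1]
gripper_width: 0.0452
grasp_force: 0.0
```

Run:
```python
from h import *
t,s=env.capture("top"),env.capture("scene")
print([(o[0].round(1),o[1]) for o in blobs(s["img"],(300,240,425,285),hi=85)])
delta(np.array([.447,-.012,.16]),bx); delta(np.array([.447,-.012,.05]))
```

```text
[(array([325.6, 259.1]), np.int32(170)), (array([404.6, 263.2]), np.int32(251)), (array([307.8, 271.2]), np.int32(24))]
t 5.625 at [0.5003 0.1221 0.1722] d [ 0.0285 -0.1415  0.012 ] rot [array([3.1000e-03, 1.2000e-03, 1.5709e+00]), array([-1.2000e-03,  3.1000e-03, -1.5707e+00])] 
t 5.625 at [0.5003 0.1221 0.1722] d [ 0.0288 -0.1416  0.122 ]
```

>>> nudge_tcp(segments={"ticks": [[0.06,0.003,-0.015,0,0,0,-0.18],[0.06,0.007,-0.035,0,0,0,-0.36],[0.06,0.01,-0.053,0,0,0,-0.54],[0.06,0.014,-0.07,0,0,0,-0.72],[0.06,0.018,-0.09,0,0,0,-0.9],[0.06,0.021,-0.106,0,0,0,-1.08],[0.06,0.025,-0.124,0,0,0,-1.26],[0.06,0.0287,-0.1415,0,0,0,-1.44]]})

```text
clock: 6.62
eef_pos: [0.4442, -0.0128, 0.1692]
tool_rot: [-0.001, -0.592, 0.806, 0.001]
wrist_force: [0.3, 0.5, 0.3]
gripper_width: 0.0598
grasp_force: 0.0
```

Run:
```python
from h import *
s=env.capture("scene")
k=plane(s,325.6,259.1,.078)-plane(s,341.7,254.6,.078); print("knob moved",k@by,k@bx)
g=np.array([.447,-.012,0])
delta(g+[0,0,.16],-bx); delta(g+[0,0,.049])
```

```text
knob moved 0.030110061950734315 -0.0002527519081708861
t 6.675 at [ 0.4433 -0.0142  0.1692] d [-0.0033 -0.0029  0.0092] rot [array([ 0.0033, -0.0022, -0.1198]), array([-0.0034, -0.005 ,  3.0218])] 
t 6.675 at [ 0.4433 -0.0142  0.1692] d [-0.0035 -0.0033  0.1202]
```

>>> nudge_tcp(segments={"ticks": [[0.06,-0.003,-0.003,0,0,0,-0.12],[0.06,-0.0034,-0.003,0.03,0,0,-0.12],[0.06,-0.0034,-0.003,0.07,0,0,-0.12],[0.06,-0.0034,-0.003,0.105,0,0,-0.12],[0.06,-0.0034,-0.003,0.132,0,0,-0.12],[0.06,-0.0034,-0.003,0.132,0,0,-0.12],[0.06,-0.0034,-0.003,0.132,0,0,-0.12]]})

```text
clock: 7.55
eef_pos: [0.4495, -0.0099, 0.0392]
tool_rot: [-0.0, -0.636, 0.771, 0.0]
wrist_force: [0.3, 0.1, -0.7]
gripper_width: 0.0599
grasp_force: 0.0
```

Run:
```python
from h import *
delta(np.array([.447,-.012,.035]),-bx)
s=env.capture("scene"); a=s["img"][180:300,310:470]
cv2.imwrite("pics/c4.png",cv2.resize(a,(800,600),interpolation=2)[:,:,::-1])
```

```text
t 7.55 at [ 0.4495 -0.0099  0.0392] d [0.0026 0.0021 0.0042] rot [array([ 0.0003,  0.    , -0.0116]), array([ 0.00e+00, -5.00e-04,  3.13e+00])]
```

View pics/c4.png

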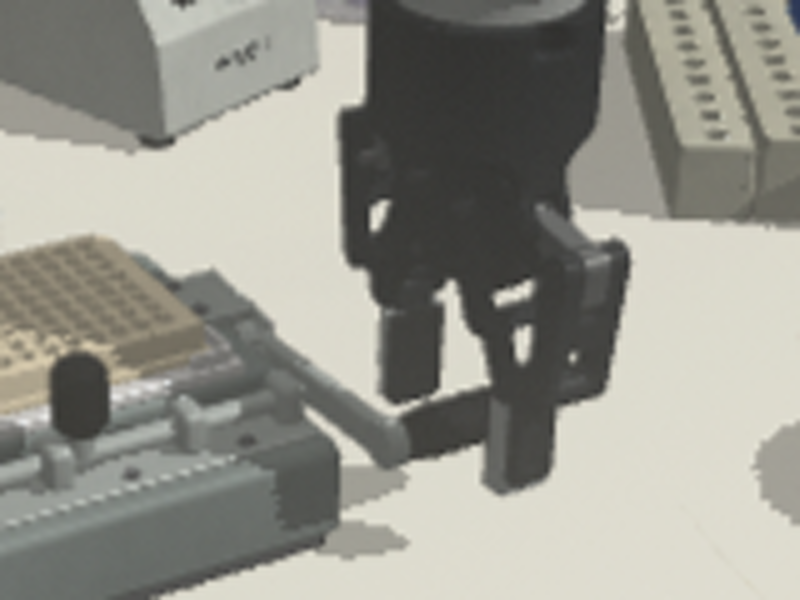

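The fingers straddle the sleeve, one in front and one behind. Correct a few mm and close at 40 N.

>>> nudge_tcp(segments={"ticks": [[0.06,0.0026,0.002,0.004,0,0,-0.0116],[0.03,0.0026,0.002,0.004,0,0,-0.0116],[0.015,0.0026,0.002,0.004,0,0,-0.0116],[0.01,0.0026,0.002,0.004,0,0,-0.0116],[0.01,0.0026,0.002,0.004,0,0,-0.0116],[0.01,0.0026,0.002,0.004,0,0,-0.0116]]}, force=40)

```text
clock: 8.35
eef_pos: [0.4468, -0.0122, 0.0351]
tool_rot: [-0.0, -0.641, 0.768, 0.0]
wrist_force: [-1.7, 0.6, 4.1]
gripper_width: 0.0173
grasp_force: 39.0
```

Run:
```python
from h import *
ax=np.array([.5454,-.0299]); o=env.get_obs(); p=o["eef_pos"]
print(p, "block off from axis", (np.r_[ax,0]-p)@bx, "cmd steps:")
import numpy as np
delta(p,-bx)
for th in(.3,.6,.9,1.2,1.5): 
    a=np.radians(4)+th; a0=np.radians(4); print(th, "back",round(.1*(np.cos(a0)-np.cos(a)),4),"up",round(.1*(np.sin(a)-np.sin(a0)),4))
```

```text
[ 0.44679164 -0.0121538   0.03505819] block off from axis 0.1001923019143887 cmd steps:
t 8.35 at [ 0.4468 -0.0122  0.0351] d [0. 0. 0.] rot [array([ 0.0004, -0.    ,  0.0008]), array([ 1.0000e-04,  6.0000e-04, -3.1407e+00])] 
0.3 back 0.0065 up 0.0292
0.6 back 0.0214 up 0.0551
0.9 back 0.0432 up 0.0755
1.2 back 0.0701 up 0.0885
1.5 back 0.0997 up 0.093
```

>>> nudge_tcp(segments={"ticks": [[0.01,0,-0.0028,-0.015,0,0,0],[0.01,0,-0.0065,-0.0292,0,0,0],[0.01,0,-0.013,-0.043,0,0,0],[0.01,0,-0.0214,-0.0551,0,0,0],[0.01,0,-0.0317,-0.066,0,0,0],[0.01,0,-0.0432,-0.0755,0,0,0],[0.01,0,-0.0432,-0.0755,0,0,0]]})

```text
clock: 9.22
eef_pos: [0.4906, -0.0202, 0.1117]
tool_rot: [0.0, -0.641, 0.768, -0.0]
wrist_force: [-6.9, 0.3, 5.3]
gripper_width: 0.0178
grasp_force: 40.2
```

Run:
```python
from h import *
o=env.get_obs(); p=o["eef_pos"]; d=p-[.5454,-.0299,.028]
print("ang",np.arctan2(d[2],-d@bx)-.07,"r",np.hypot(d[2],d@bx),"lat",d@by,o["wrist_force"])
```

```text
ang 0.9143275665444874 r 0.10052796858957011 lat -0.0002266626113477758 [-6.88850013  0.26696218  5.31903574]
```

>>> nudge_tcp(segments={"ticks": [[0.01,0,-0.013,-0.0072,0,0,0],[0.01,0,-0.0269,-0.013,0,0,0],[0.01,0,-0.0415,-0.0165,0,0,0],[0.01,0,-0.0565,-0.0175,0,0,0],[0.01,0,-0.0565,-0.0175,0,0,0],[0.01,0,-0.0565,-0.0175,0,0,0],[0.01,0,-0.0565,-0.0175,0,0,0],[0.01,0,-0.0565,-0.0175,0,0,0]]})

```text
clock: 10.22
eef_pos: [0.5451, -0.03, 0.1284]
tool_rot: [0.0, -0.641, 0.768, -0.0]
wrist_force: [-3.2, 0.1, 5.0]
gripper_width: 0.0176
grasp_force: 40.3
```

Run:
```python
from h import *
o=env.get_obs(); p=o["eef_pos"]; d=p-[.5454,-.0299,.028]
print("ang",np.arctan2(d[2],-d@bx)-.07,"r",np.hypot(d[2],d@bx),"lat",d@by,o["wrist_force"])
s=env.capture("scene"); a=s["img"][160:310,240:440]
cv2.imwrite("pics/c5.png",cv2.resize(a,(800,600),interpolation=2)[:,:,::-1])
```

```text
ang 1.4984063650239685 r 0.10040416820365378 lat -0.00018479704410221456 [-3.1920792   0.06056644  4.96569934]
```

View pics/c5.png

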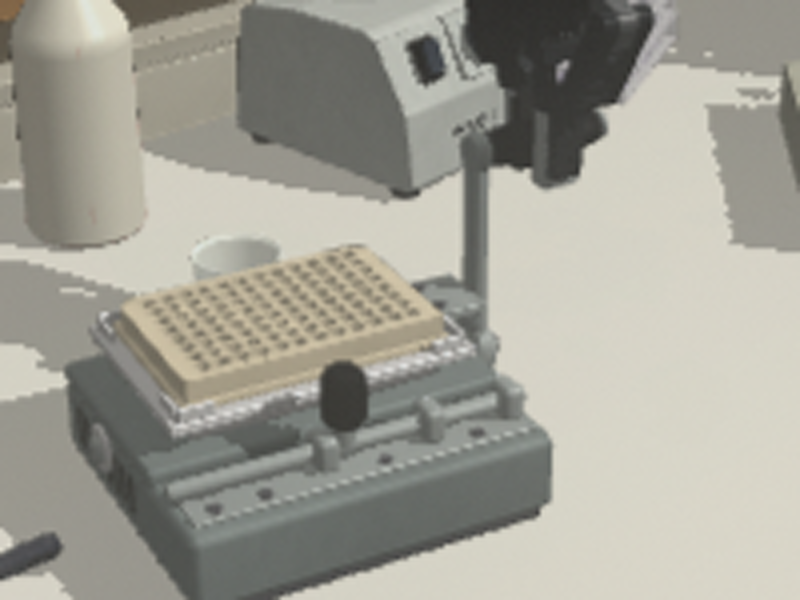

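The lever stands upright with the grip held, the plate is raised and level, and the bolt is at its left stop. Held for more than 0.5 s, so I'm handing in.

>>> nudge_tcp(segments={"ticks": [[0.01,0,0,0,0,0,0],[0.01,0,0,0,0,0,0],[0.01,0,0,0,0,0,0],[0.01,0,0,0,0,0,0]]})

```text
clock: 10.78
eef_pos: [0.5451, -0.03, 0.1284]
tool_rot: [0.0, -0.641, 0.768, -0.0]
wrist_force: [-2.8, -1.1, 4.8]
gripper_width: 0.0177
grasp_force: 40.3
```

```bash
python3 -c "
from workcell import env
print(env.finish_job())"
```

```text
the job is handed in; nothing more can be done
None
```

I slid the lock bolt to its end stop (30 mm, measured in the pictures) and handed the job in at 10.8 s, still holding the grip at 40 N with the lever at about 1.50 rad and the plate raised and looking level in the last picture; no verdict came back.

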